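# Refill the empty pockets of a block heater

## Task

Find the two empty pockets of the block heater and fill each with one of the two spare aluminium inserts from the bench, wells up, pressed fully home so that they are flush with the top. The spare that lies on its side must first be stood upright on the bench and let go of, then taken again to be fitted. Leave the inserts already in the heater in place and do not disturb the other things on the bench.

Things in the scene. Friction and masses are not known exactly. Their poses are not given: they have to be found in the camera images.
- heater: block heater, fixed: dark steel block 170 (x) x 188 (y) x 80 mm tall with six pockets in its top (2 along x, 3 along y, walls 14 mm) and a grey control panel 42 mm deep, 60 mm tall on its -x side (a dial on it rises to 71 mm). Origin: centre of the steel block's underside; z up. Seated inserts are level with its top
- pocket0 (a point): centre of a pocket's floor, 10 mm above the bench, axes as the heater's; a seated insert's origin lies here. Pocket 64 (x) x 44 (y) mm, 70 mm deep. A bent steel spring in its +x wall (20 mm wide, 30 mm above the floor) stands 5.5 mm in and grips the insert, which must be pushed down past it; it does not sink home by its weight. Two pockets are empty; which varies
- pocket1 (a point): centre of a pocket's floor, 10 mm above the bench, axes as the heater's; a seated insert's origin lies here. Pocket 64 (x) x 44 (y) mm, 70 mm deep. A bent steel spring in its +x wall (20 mm wide, 30 mm above the floor) stands 5.5 mm in and grips the insert, which must be pushed down past it; it does not sink home by its weight. Two pockets are empty; which varies
- pocket2 (a point): centre of a pocket's floor, 10 mm above the bench, axes as the heater's; a seated insert's origin lies here. Pocket 64 (x) x 44 (y) mm, 70 mm deep. A bent steel spring in its +x wall (20 mm wide, 30 mm above the floor) stands 5.5 mm in and grips the insert, which must be pushed down past it; it does not sink home by its weight. Two pockets are empty; which varies
- pocket3 (a point): centre of a pocket's floor, 10 mm above the bench, axes as the heater's; a seated insert's origin lies here. Pocket 64 (x) x 44 (y) mm, 70 mm deep. A bent steel spring in its +x wall (20 mm wide, 30 mm above the floor) stands 5.5 mm in and grips the insert, which must be pushed down past it; it does not sink home by its weight. Two pockets are empty; which varies
- pocket4 (a point): centre of a pocket's floor, 10 mm above the bench, axes as the heater's; a seated insert's origin lies here. Pocket 64 (x) x 44 (y) mm, 70 mm deep. A bent steel spring in its +x wall (20 mm wide, 30 mm above the floor) stands 5.5 mm in and grips the insert, which must be pushed down past it; it does not sink home by its weight. Two pockets are empty; which varies
- pocket5 (a point): centre of a pocket's floor, 10 mm above the bench, axes as the heater's; a seated insert's origin lies here. Pocket 64 (x) x 44 (y) mm, 70 mm deep. A bent steel spring in its +x wall (20 mm wide, 30 mm above the floor) stands 5.5 mm in and grips the insert, which must be pushed down past it; it does not sink home by its weight. Two pockets are empty; which varies
- seated_0: aluminium insert block, 60 (its x) x 40 (its y) x 70 mm (its z); twelve dark round wells (9 mm) in its top face, the other faces plain. Origin: centre of its underside, z towards the wells. It already sits in a pocket of the heater; which one varies; it stays there
- seated_1: aluminium insert block, 60 (its x) x 40 (its y) x 70 mm (its z); twelve dark round wells (9 mm) in its top face, the other faces plain. Origin: centre of its underside, z towards the wells. It already sits in a pocket of the heater; which one varies; it stays there
- seated_2: aluminium insert block, 60 (its x) x 40 (its y) x 70 mm (its z); twelve dark round wells (9 mm) in its top face, the other faces plain. Origin: centre of its underside, z towards the wells. It already sits in a pocket of the heater; which one varies; it stays there
- seated_3: aluminium insert block, 60 (its x) x 40 (its y) x 70 mm (its z); twelve dark round wells (9 mm) in its top face, the other faces plain. Origin: centre of its underside, z towards the wells. It already sits in a pocket of the heater; which one varies; it stays there
- spare_standing: aluminium insert block, 60 (its x) x 40 (its y) x 70 mm (its z); twelve dark round wells (9 mm) in its top face, the other faces plain. Origin: centre of its underside, z towards the wells. A spare, about 0.3 kg, standing upright (wells up) on the bench
- spare_lying: aluminium insert block, 60 (its x) x 40 (its y) x 70 mm (its z); twelve dark round wells (9 mm) in its top face, the other faces plain. Origin: centre of its underside, z towards the wells. A spare, about 0.3 kg, lying on the bench on a 40 x 70 mm face (wells looking sideways, roughly towards -y; its x axis upright, so the origin is 30 mm above the bench); its 40 mm width is level
- tape: roll of tape lying flat, 96 mm across, 25 mm high, origin centre of its underside; a bystander
- pen: marker pen lying flat, 135 x 17 mm, 16 mm high, origin centre of its underside; a bystander
Not all that is in view belongs to the job. What is shaped like the spare_standing but blue or purple is not meant. Leave any yellow look-alike of the spare_lying alone.

How it is judged:
By the outcome, as a careful person would: the job done as asked, in the order asked, and still so for the second after the job is handed in, with the robot touching nothing.
It also fails if it takes over 72 s, if anything falls off the work surface, if the arm or the gripper's body presses on something with over 40 N, if the wrist force passes 120 N, or if a joint passes its speed limit or range.

## Robot

A 6-joint arm with a two-finger parallel gripper is mounted at the origin on a cart in front of the work surface, level with it; the furniture and walls round the work are solid. World frame = base frame: x ahead of the robot, y to its left, z up, the work surface at z = 0. Lengths are in m, angles in rad, forces in N, time in s.
With the tool pointing down it reaches from about 0.35 to 0.85 m from the base axis. Payload 8.1 kg.
Tool frame: the origin (TCP) lies midway between the tips of the shut fingers; the grasp point (between the pads) lies 19 mm behind it; z points along the fingers, y is the line along which they close (so a half turn about z gives the same grasp; the last joint's range is limited). The gripper opens to 93 mm and grips with 3 to 60 N. Pads are 15 mm wide; open, the fingers measure 128 mm over their backs; the gripper's body (75 mm by 188 mm) begins 65 mm behind the grasp point.
Start: joints at [1.054, 0.13, 1.488, -0, 1.523, -0.085], TCP at [0.251, 0.545, 0.219] pointing down, gripper open.
Joint ranges: [-2.96, 2.96], [-0.89, 2.26], [0.02, 2.5], [-1.34, 4.48], [0, 2.73], [-2.66, 2.66]. Speed limits (rad/s): [2.39, 2.39, 2.79, 3.14, 3.14, 3.14].

## Interface

Orientations are given as a rotation vector (axis times angle).
In Python, from plant import read_state, read_camera, camera_model, close_job gives the robot as it stands. The module is installed in compiled form; this text tells all that it offers.
- The arm moves only by the tool carry_out, never from a script. Its argument "moves" is a list of rows, each an object of numbers: "jaw": the finger opening in m, from 0 to 0.093; "dx", "dy", "dz": the shift along the tool's x, y, z in m; "yaw": the turn about the tool's z in rad. In form: [{"jaw": .., "dx": .., "dy": .., "dz": .., "yaw": ..}, ...]. A call has 1 to 8 rows; each row shifts and turns the commanded pose from where the row before left it, along the tool's axes as they then stand; what a row does not reach is not made up. A row lasts 1/8 s, in which the tool goes at most 62.5 mm and 10.7 degrees, less where a joint would pass 70% of its speed; a pose out of reach is approached as far as the arm can. A call is refused whole if a number of a shift passes 0.0625 or a number of a turn 0.188, either way. A call with a gripper value outside its range is refused whole. The fingers move at their own pace and stop on an object; "grip_force" is the grip in N (left out, the last holds). Time passes only in rows, so rows that do not move let the fingers close. It gives the time, the measured TCP pose, the force, the opening and the grip force at its end, in the units of the state.
- read_state(): the state, without advancing time (a new reading comes with each control period).
- read_camera(name): name is "scene" or "side" or "wrist"; returns the picture (420x560x3 uint8, red, green, blue); there is no depth.
- camera_model(name): a dict with "camera_matrix" (3x3 intrinsics, pixels), "k1" (the pictures are not rectified: a ray, as slopes to the right and down, at radius r is drawn at 1 + k1 r^2 times it, then the intrinsics apply), "view" (4x4, takes a point from world to camera coordinates). Camera axes: x right, y up, looking along -z (the intrinsics and any distortion apply to the point x, -y, -z); pixel columns grow to the right and rows downward; lengths in m; the calibration is good to about 2 mm. A picture is of the moment at which its call begins: read the wrist's pose just before it. camera_model takes no time and is no camera call; for the wrist camera it gives the pose at the moment of the call.
- close_job(): hands the job in; it is judged then, once.
The state is a dict: "t": time; "q": joint angles; "dq": joint speeds; "joint_torque": joint torques, N m; "tool_pos": TCP position; "orientation": TCP orientation; "force": force on the tool from outside, world axes, zero at the start; "wrist_torque": the same for the moment, N m; "opening": finger opening in m; "gripper_force": force on a finger pad.
Only numpy, scipy, OpenCV 4.12 (cv2) and the standard library are available. Lean on these libraries where they do the work, as an engineer would, in place of code of your own. Each camera call takes 0.05 s, during which the arm holds its last target. There are 200 camera calls.

## Working session

There is one attempt and no reset: what is moved stays moved. The work goes in short steps, Python scripts to look and compute and a tool call to move; the robot and the scene stay as the last step left them, time stands still between calls to the robot, and variables do not carry over. Pictures are saved under pics/ and viewed, at most 10 in all, crops included, and the job is handed in when it is done.

Besides the shell and the picture viewer there is one more tool, called after "Call:" as a command line: name --argument value ..., lists and objects as JSON in quotes. carry_out: Moves the arm, as the interface text tells. Its arguments: {"type":"object","properties":{"moves":{"type":"array","items":{"type":"object","properties":{"jaw":{"type":"number"},"dx":{"type":"number"},"dy":{"type":"number"},"dz":{"type":"number"},"yaw":{"type":"number"}}}},"grip_force":{"type":"number"}},"required":["moves"]}

```bash
mkdir -p pics; cat > h.py <<'E'
import numpy as np,cv2
from plant import *
from scipy.spatial.transform import Rotation as R
def proj(cm,P):
    P=np.atleast_2d(P);V=np.array(cm["view"]);p=P@V[:3,:3].T+V[:3,3]
    s=np.c_[p[:,0]/-p[:,2],-p[:,1]/-p[:,2]];s=s*(1+cm["k1"]*(s**2).sum(1,keepdims=True))
    K=np.array(cm["camera_matrix"]);return s@K[:2,:2].T+K[:2,2]
def ray(cm,uv):
    uv=np.atleast_2d(np.array(uv,float));K=np.array(cm["camera_matrix"])
    s=cv2.undistortPoints(uv[:,None],K,np.array([cm["k1"],0,0,0.]))[:,0] 
    # k1 model identical to OpenCV's radial term
    V=np.array(cm["view"]);d=np.c_[s[:,0],-s[:,1],-np.ones(len(s))]@V[:3,:3]
    return -V[:3,:3].T@V[:3,3],d
def onz(cm,uv,z):
    o,d=ray(cm,uv);return o+d*((z-o[2])/d[:,2])[:,None]
def save(n,im): cv2.imwrite("pics/"+n,im[:,:,::-1])
E
python3 - <<'E'
from h import *
a=[];
for n in("scene","side","wrist"):
    cm=camera_model(n);im=read_camera(n);np.savez(f"{n}0.npz",im=im,**{k:np.array(v) for k,v in cm.items()});save(n+"0.png",im)
    o,d=ray(cm,[280,210]);print(n,o.round(3),d.round(3),cm["k1"])
s=read_state();print(s["tool_pos"],s["orientation"],s["t"])
E
```

```text
scene [0.08  0.411 0.912] [[ 0.386 -0.457 -0.801]] -0.055395812927355785
side [ 0.522 -1.218  0.882] [[ 0.002  0.812 -0.584]] -0.03327857458707107
wrist [0.187 0.574 0.384] [[ 0.245 -0.118 -0.962]] -0.08922547713362697
[0.25085854 0.54456186 0.21784225] [-6.72909822e-01 -3.06827347e+00  2.12162731e-03] 0.15
```

View pics/scene0.png

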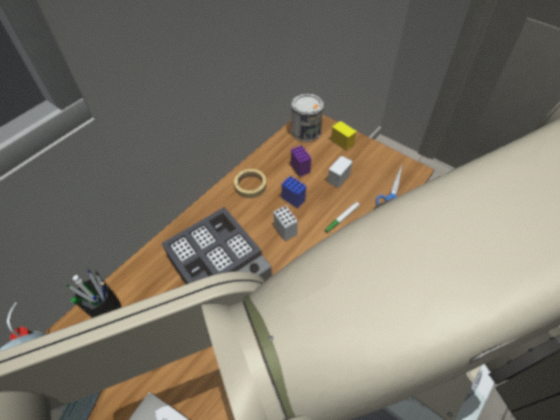

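View pics/side0.png

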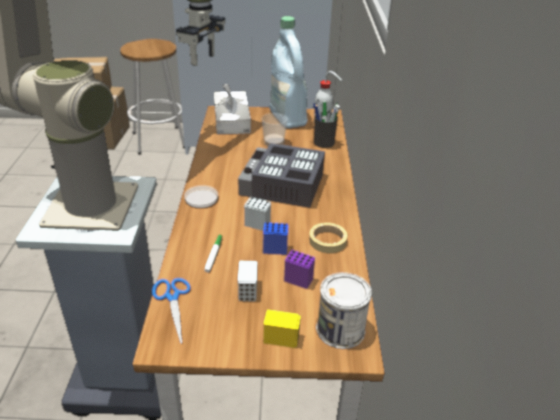

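The scene picture shows:
- **Heater:** around (215,250), with dark empty pockets at about (222,224) and (195,268).
- **Standing spare:** the grey block at (285,222), side (258,213).
- **Blue and purple look-alikes:** (293,192) and (301,160). They have the wrong colour.
- **Lying spare:** the grey-white block at (340,171), side (247,281), with its wells facing the side camera.
- **Yellow look-alike:** (344,135). It is to be left alone.

Next I confirm this in one enlarged crop and measure.

```bash
python3 - <<'E'
from h import *
L=lambda n:(lambda z:(dict(camera_matrix=z["camera_matrix"],k1=float(z["k1"]),view=z["view"]),z["im"]))(np.load(n+"0.npz"))
cs,S=L("scene");cd,D=L("side")
a=cv2.resize(S[100:300,150:380],(690,600),interpolation=cv2.INTER_CUBIC);save("crop1.png",a)
for nm,uv,z in [("stand top",(285,214),.07),("lying top",(341,164),.06),("blue",(293,185),.07),("purple",(300,154),.07),("yellow",(344,130),.06),("emptyA",(222,224),.08),("emptyB",(195,268),.08),("tape",(250,182),.02),("can",(307,103),.15),("pen",(342,217),.015)]:
    print(nm,onz(cs,uv,z).round(3))
for nm,uv,z in [("stand top",(258,206),.07),("lying top",(248,270),.06),("can",(344,290),.13),("canbase",(342,340),.0),("purple",(300,261),.07)]: print("side",nm,onz(cd,uv,z).round(3))
E
```

```text
stand top [[ 0.467 -0.067  0.07 ]]
lying top [[ 0.455 -0.318  0.06 ]]
blue [[ 0.512 -0.159  0.07 ]]
purple [[ 0.569 -0.268  0.07 ]]
yellow [[ 0.529 -0.448  0.06 ]]
emptyA [[0.57  0.064 0.08 ]]
emptyB [[0.532 0.197 0.08 ]]
tape [[ 0.646 -0.124  0.02 ]]
can [[ 0.637 -0.39   0.15 ]]
pen [[ 0.36  -0.188  0.015]]
side stand top [[ 0.468 -0.074  0.07 ]]
side lying top [[ 0.458 -0.308  0.06 ]]
side can [[ 0.655 -0.434  0.13 ]]
side canbase [[ 0.663 -0.448  0.   ]]
side purple [[ 0.573 -0.283  0.07 ]]
```

View pics/crop1.png

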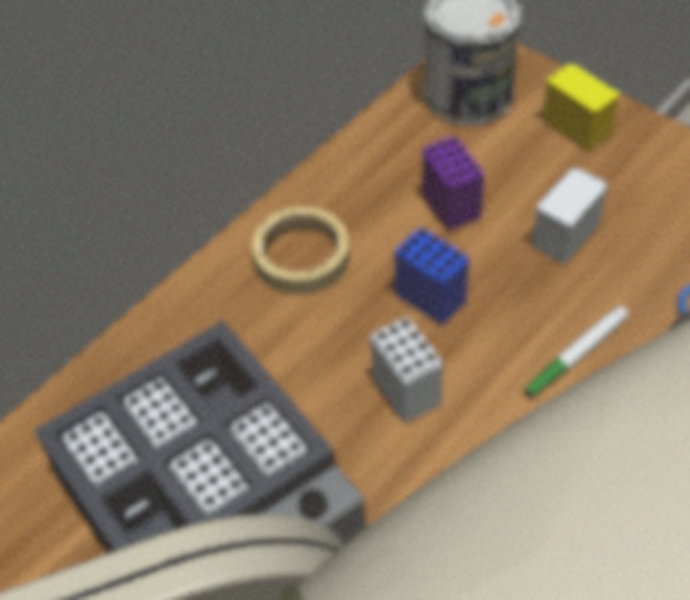

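The crop confirms it: the grey standing spare has its wells up at scene (285,222), and the grey lying spare is at (340,171). The empty pockets sit at the scene upper right (222,224) and lower left (195,268), with the springs visible inside. I'll move over the heater first for a wrist view.

```bash
cat >> h.py <<'E'
def yawof(s=None):
    M=R.from_rotvec((s or read_state())["orientation"]).as_matrix();return np.arctan2(M[1,1],M[0,1])
def plan(pts,start=None):
    "pts: list of (x,y,z,yaw,n)"
    s=read_state();p=np.array(s["tool_pos"]) if start is None else np.array(start[:3]);a=yawof(s) if start is None else start[3]
    for x,y,z,t,n in pts:
        for k in range(n):
            ty=np.array([np.cos(a),np.sin(a),0]);tx=np.array([-np.sin(a),np.cos(a),0]) # tool x = y cross z(down)
            d=(np.array([x,y,z])-p)/(n-k);tx=np.cross(ty,[0,0,-1]);dy=-(t-a)/(n-k)
            r=[round(float(v),4) for v in(d@tx,d@ty,-d[2],dy)];print(r)
            p=p+r[0]*tx+r[1]*ty-np.array([0,0,r[2]]);a-=r[3]
        print("--",p.round(4),round(a,3))
E
python3 -c "
from h import *
print(yawof());plan([(.5,.1,.28,0,9)])"
```

```text
1.1390080590289884
[-0.0458, -0.0333, -0.0069, 0.1266]
[-0.0496, -0.0272, -0.0069, 0.1266]
[-0.0527, -0.0207, -0.0069, 0.1265]
[-0.0549, -0.0139, -0.0069, 0.1266]
[-0.0562, -0.0069, -0.0069, 0.1265]
[-0.0566, 0.0003, -0.0069, 0.1266]
[-0.0562, 0.0074, -0.0069, 0.1265]
[-0.0548, 0.0144, -0.0069, 0.1266]
[-0.0525, 0.0212, -0.007, 0.1265]
-- [0.5  0.1  0.28] 0.0
```

Call:
carry_out --moves '[{"dx":-0.046,"dy":-0.033,"dz":-0.007,"yaw":0.127},{"dx":-0.05,"dy":-0.027,"dz":-0.007,"yaw":0.127},{"dx":-0.053,"dy":-0.021,"dz":-0.007,"yaw":0.127},{"dx":-0.055,"dy":-0.014,"dz":-0.007,"yaw":0.127},{"dx":-0.056,"dy":-0.007,"dz":-0.007,"yaw":0.127},{"dx":-0.057,"dy":0,"dz":-0.007,"yaw":0.127},{"dx":-0.056,"dy":0.007,"dz":-0.007,"yaw":0.127},{"dx":-0.055,"dy":0.014,"dz":-0.007,"yaw":0.127}]'

```text
invalid input at $.moves[0]: expected keys jaw, dx, dy, dz, yaw
```

Call:
carry_out --moves '[{"dx":-0.052,"dy":0.021,"dz":-0.007,"yaw":0.125},{"dx":0}]'

```text
invalid input at $.moves[0]: expected keys jaw, dx, dy, dz, yaw
```

```bash
python3 - <<'E'
from h import *
s=read_state();print(s["t"],s["tool_pos"].round(4) if hasattr(s["tool_pos"],"round") else s["tool_pos"],yawof(s),s["q"],np.abs(s["dq"]).max())
cm=camera_model("wrist");im=read_camera("wrist");np.savez("wrist1.npz",im=im,**{k:np.array(v) for k,v in cm.items()});save("w1.png",im)
E
```

```text
0.15 [0.2509 0.5446 0.2178] 1.1390080590289884 [ 1.05362665e+00  1.30976357e-01  1.48901627e+00 -2.23773087e-05
  1.52300763e+00 -8.53802554e-02] 0.0032548920248060688
```

View pics/w1.png

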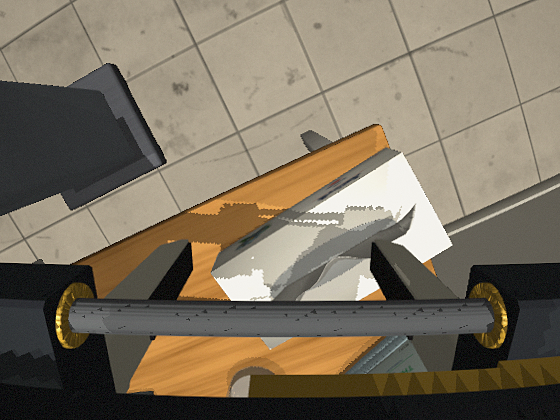

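The moves were refused because every key is needed, so this picture is still at the start: fingers at (170,270) and (400,270), bench corner near (380,130). I'll resend with all keys.

Call:
carry_out --moves '[{"jaw":0.093,"dx":-0.046,"dy":-0.033,"dz":-0.007,"yaw":0.127},{"jaw":0.093,"dx":-0.05,"dy":-0.027,"dz":-0.007,"yaw":0.127},{"jaw":0.093,"dx":-0.053,"dy":-0.021,"dz":-0.007,"yaw":0.127},{"jaw":0.093,"dx":-0.055,"dy":-0.014,"dz":-0.007,"yaw":0.127},{"jaw":0.093,"dx":-0.056,"dy":-0.007,"dz":-0.007,"yaw":0.127},{"jaw":0.093,"dx":-0.057,"dy":0,"dz":-0.007,"yaw":0.127},{"jaw":0.093,"dx":-0.056,"dy":0.007,"dz":-0.007,"yaw":0.127},{"jaw":0.093,"dx":-0.055,"dy":0.014,"dz":-0.007,"yaw":0.127}]'

```text
t: 1.2
tool_pos: [0.4722, 0.1467, 0.2749]
orientation: [2.085, 2.349, 0.001]
force: [1.1, 0.4, -0.4]
opening: 0.0931
gripper_force: 0.0
```

Call:
carry_out --moves '[{"jaw":0.093,"dx":-0.052,"dy":0.021,"dz":-0.007,"yaw":0.125},{"jaw":0.093,"dx":0,"dy":0,"dz":0,"yaw":0}]'

```text
t: 1.45
tool_pos: [0.5003, 0.096, 0.2819]
orientation: [2.23, 2.211, -0.0]
force: [-0.3, 0.7, -0.3]
opening: 0.0927
gripper_force: 0.0
```

```bash
python3 - <<'E'
from h import *
s=read_state();print(s["t"],s["tool_pos"],yawof(s),s["q"],np.abs(s["dq"]).max())
cm=camera_model("wrist");im=read_camera("wrist");np.savez("wrist1.npz",im=im,**{k:np.array(v) for k,v in cm.items()});save("w1b.png",im)
plan([(.46,-.20,.28,0,6)])
E
```

```text
1.45 [0.50027197 0.09602255 0.28186667] -0.008399899553413805 [ 8.95656988e-02 -1.34803391e-01  1.63880863e+00 -8.22213803e-04
  1.63710107e+00  9.79111391e-02] 0.06998611137501352
[-0.0497, -0.0063, 0.0003, -0.0008]
[-0.0497, -0.0064, 0.0002, -0.0008]
[-0.0497, -0.0064, 0.0003, -0.0008]
[-0.0496, -0.0064, 0.0002, -0.0009]
[-0.0496, -0.0065, 0.0003, -0.0008]
[-0.0497, -0.0065, 0.0002, -0.0009]
-- [ 0.46 -0.2   0.28] 0.0
```

View pics/w1b.png

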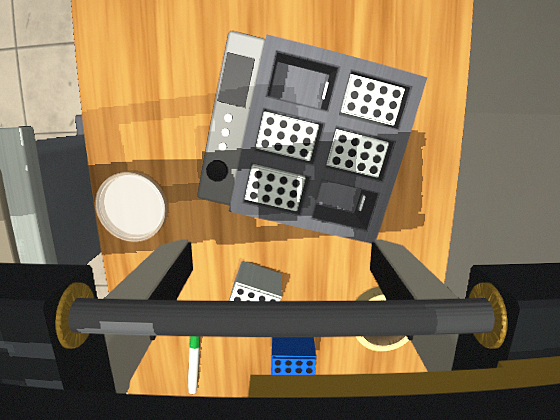

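The wrist view shows the whole heater, turned about −15°, with empty pockets at (300,80) and (345,205). The standing spare is at (258,285). I'll fit the heater's outline, and move on towards the lying spare meanwhile.

Call:
carry_out --moves '[{"jaw":0.093,"dx":-0.05,"dy":-0.006,"dz":0,"yaw":0},{"jaw":0.093,"dx":-0.05,"dy":-0.006,"dz":0,"yaw":0},{"jaw":0.093,"dx":-0.05,"dy":-0.006,"dz":0,"yaw":0},{"jaw":0.093,"dx":-0.05,"dy":-0.006,"dz":0,"yaw":0},{"jaw":0.093,"dx":-0.05,"dy":-0.006,"dz":0,"yaw":0},{"jaw":0.093,"dx":-0.05,"dy":-0.006,"dz":0,"yaw":0},{"jaw":0.093,"dx":-0.06,"dy":-0.002,"dz":0,"yaw":0},{"jaw":0.093,"dx":-0.04,"dy":0,"dz":0,"yaw":0}]'

```text
t: 2.5
tool_pos: [0.4601, -0.3012, 0.2813]
orientation: [-2.221, -2.221, -0.0]
force: [0.8, 1.3, 0.9]
opening: 0.0931
gripper_force: 0.0
```

```bash
python3 - <<'E'
from h import *
z=np.load("wrist1.npz");cm=dict(camera_matrix=z["camera_matrix"],k1=float(z["k1"]),view=z["view"]);im=z["im"]
hsv=cv2.cvtColor(im,cv2.COLOR_RGB2HSV)
m=(hsv[...,1]<70).astype(np.uint8)*255;m[250:]=0;m[:,:190]=0;m[:,450:]=0
m=cv2.morphologyEx(m,cv2.MORPH_OPEN,np.ones((3,3)))
c=max(cv2.findContours(m,cv2.RETR_EXTERNAL,cv2.CHAIN_APPROX_NONE)[0],key=cv2.contourArea)[:,0].astype(float)
C=[np.array(p,float) for p in[(268,36),(427,77),(370,242),(231,207)]]
def edge(a,b):
    t=b-a;L=np.hypot(*t);n=np.array([-t[1],t[0]])/L;r=c-a
    s=c[(abs(r@n)<5)&(r@t/L>.1*L)&(r@t/L<.9*L)]
    P=onz(cm,s+0,.08)[:,:2]
    l=cv2.fitLine(P.astype(np.float32),cv2.DIST_HUBER,0,1e-4,1e-4).ravel();return l[:2],l[2:],len(s)
E=[edge(C[0],C[1]),edge(C[1],C[2]),edge(C[2],C[3])]
for e in E: print(np.degrees(np.arctan2(e[0][1],e[0][0])),e[2])
def X(e,f):
    A=np.c_[e[0],-f[0]];t=np.linalg.solve(A,f[1]-e[1]);return e[1]+t[0]*e[0]
p1,p2=X(E[0],E[1]),X(E[1],E[2]);d=p1-p2;print(p1,p2,"len",np.hypot(*d))
th=np.arctan2(d[1],d[0])-np.pi/2;th2=np.mean([np.arctan(e[0][1]/e[0][0]) for e in(E[0],E[2])]);print("th",th,th2)
th=(th+th2)/2
ex=np.array([np.cos(th),np.sin(th)]);ey=np.array([-ex[1],ex[0]]);H=(p1+p2)/2-.085*ex
print("H",H,th)
for sx,sy in[(-.039,.058),(.039,-.058)]: print("pocket",H+sx*ex+sy*ey, proj(cm,[*(H+sx*ex+sy*ey),.08]))
# wells
g=cv2.cvtColor(im,cv2.COLOR_RGB2GRAY)
for sx,sy in[(-.039,0),(-.039,-.058),(.039,0),(.039,.058)]:
    q=H+sx*ex+sy*ey;u=proj(cm,[*q,.08])[0].astype(int);k=g[u[1]-32:u[1]+32,u[0]-38:u[0]+38]
    cs=[x for x in cv2.findContours((cv2.adaptiveThreshold(k,255,0,1,15,15)),cv2.RETR_LIST,2)[0] if 20<cv2.contourArea(x)<90]
    P=np.array([cv2.minEnclosingCircle(x)[0] for x in cs])+u-[38,32];W=onz(cm,P,.08)[:,:2]-q;W=np.c_[W@ex,W@ey]
    W=W[(abs(W[:,0])<.027)&(abs(W[:,1])<.019)];print(len(W),W.mean(0).round(4))
s=read_state();print(s["t"],s["tool_pos"],yawof(s))
cm=camera_model("wrist");im=read_camera("wrist");np.savez("wrist2.npz",im=im,**{k:np.array(v) for k,v in cm.items()});save("w2.png",im)
E
```

```text
-13.954988 127
75.93427 133
-13.734882 112
[0.65204656 0.20296144] [0.60667866 0.02188588] len 0.18667246
th -0.24549317 -0.2416397
H [0.5468714  0.13292271] -0.24356644
pocket [0.52301013 0.19861624] [[301.60360423  80.76520232]]
pocket [0.5707327  0.06722919] [[344.12178178 205.0774838 ]]
12 [-0.0014 -0.0003]
12 [-0.0012 -0.0003]
12 [-0.0012 -0.0003]
12 [-0.0012 -0.0002]
2.5 [ 0.46014056 -0.30119007  0.28129753] -0.000182762060607175
```

View pics/w2.png

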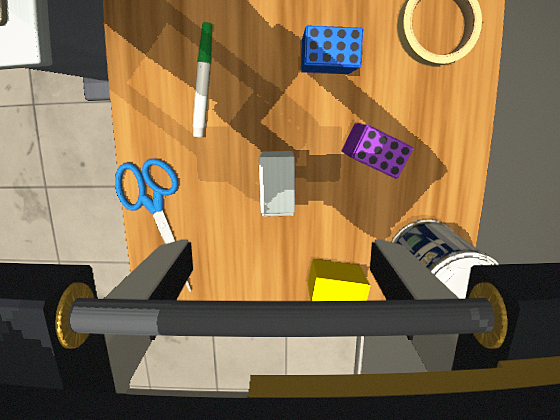

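The wrist view shows the lying spare at (262–295,152–216), nearly aligned with y. The pen, scissors, purple block and yellow block are clear of it. I'll fit its outline.

```bash
python3 - <<'E'
from h import *
z=np.load("wrist2.npz");cm=dict(camera_matrix=z["camera_matrix"],k1=float(z["k1"]),view=z["view"]);im=z["im"]
hsv=cv2.cvtColor(im,cv2.COLOR_RGB2HSV)
m=(hsv[...,1]<70).astype(np.uint8)*255;n=np.zeros_like(m);n[140:230,245:310]=m[140:230,245:310]
c=max(cv2.findContours(n,0,1)[0],key=cv2.contourArea);r=cv2.minAreaRect(c);print(r)
b=cv2.approxPolyDP(c,3,True)[:,0];print(b)
print(onz(cm,b.astype(float),.06).round(4).tolist())
print(onz(cm,b.astype(float),.0).round(4).tolist())
print(ray(cm,[0,0])[0]);print(im[145:222:4,278].tolist())
E
```

```text
((276.5, 183.0), (64.0, 35.0), 90.0)
[[262 152]
 [262 215]
 [293 215]
 [292 151]]
[[0.4396, -0.2728, 0.06], [0.4385, -0.3463, 0.06], [0.4748, -0.3463, 0.06], [0.4731, -0.2717, 0.06]]
[[0.4362, -0.2793, 0.0], [0.435, -0.3641, 0.0], [0.4769, -0.3642, 0.0], [0.475, -0.2781, 0.0]]
[ 0.46100637 -0.23058525  0.44803634]
[[95, 66, 30], [95, 64, 32], [99, 101, 95], [151, 155, 146], [150, 158, 146], [155, 159, 150], [150, 156, 146], [152, 158, 148], [151, 154, 145], [150, 155, 146], [150, 156, 148], [148, 155, 145], [219, 227, 213], [208, 215, 201], [205, 211, 199], [209, 215, 202], [206, 213, 201], [136, 141, 133], [224, 153, 71], [217, 149, 73]]
```

The spare spans x≈0.437–0.477 and y≈−0.277…−0.347, yaw≈0. I'll grip it lightly near the well end so it swings upright when lifted.

Call:
carry_out --moves '[{"jaw":0.093,"dx":-0.034,"dy":-0.003,"dz":0.05,"yaw":0},{"jaw":0.08,"dx":0,"dy":0,"dz":0.06,"yaw":0},{"jaw":0.07,"dx":0,"dy":0,"dz":0.06,"yaw":0},{"jaw":0.07,"dx":0,"dy":0,"dz":0.05,"yaw":0},{"jaw":0.07,"dx":0,"dy":0,"dz":0.03,"yaw":0},{"jaw":0.07,"dx":0,"dy":0,"dz":0.02,"yaw":0},{"jaw":0.03,"dx":0,"dy":0,"dz":0,"yaw":0},{"jaw":0.03,"dx":0,"dy":0,"dz":0,"yaw":0}]' --grip_force 6

```text
t: 3.55
tool_pos: [0.4582, -0.335, 0.0133]
orientation: [2.221, 2.218, 0.0]
force: [0.6, -0.4, 0.6]
opening: 0.0544
gripper_force: 0.0
```

Call:
carry_out --moves '[{"jaw":0.03,"dx":0,"dy":0,"dz":0,"yaw":0},{"jaw":0.03,"dx":0,"dy":0,"dz":0,"yaw":0}]'

```text
t: 3.8
tool_pos: [0.4577, -0.3355, 0.0133]
orientation: [2.222, 2.218, -0.0]
force: [-2.9, 0.6, 6.9]
opening: 0.0402
gripper_force: 6.0
```

Call:
carry_out --moves '[{"jaw":0.03,"dx":0,"dy":0,"dz":-0.01,"yaw":0},{"jaw":0.03,"dx":0,"dy":0,"dz":-0.015,"yaw":0},{"jaw":0.03,"dx":0,"dy":0,"dz":-0.015,"yaw":0},{"jaw":0.03,"dx":0,"dy":0,"dz":-0.02,"yaw":0},{"jaw":0.03,"dx":0,"dy":0,"dz":0,"yaw":0},{"jaw":0.03,"dx":0,"dy":0,"dz":0,"yaw":0}]'

```text
t: 4.55
tool_pos: [0.457, -0.3345, 0.0716]
orientation: [2.224, 2.219, -0.0]
force: [0.1, -0.6, -4.6]
opening: 0.0401
gripper_force: 6.0
```

```bash
python3 - <<'E'
from h import *
a=read_camera("wrist")[100:320,170:400];b=read_camera("side")[190:330,180:330]
save("l1.png",np.hstack([cv2.resize(a,(400,400)),cv2.resize(b,(400,400),interpolation=2)]))
E
```

```text
(no output)
```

View pics/l1.png

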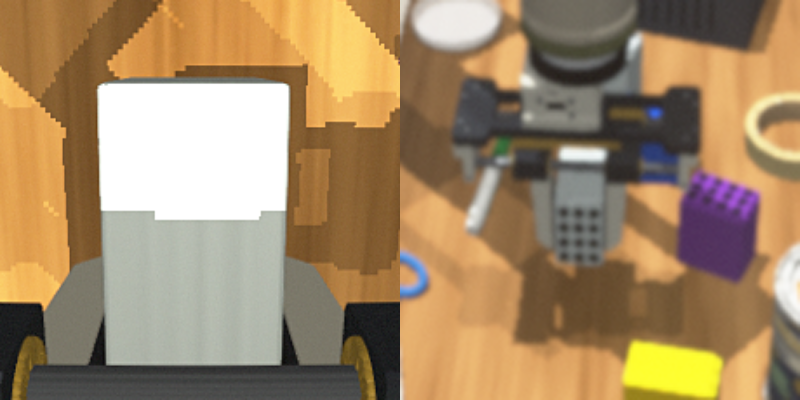

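The block was lifted but stays level, because pad friction holds it. I'll lower it a little and lighten the grip so it can swing.

Call:
carry_out --moves '[{"jaw":0.03,"dx":0,"dy":0,"dz":0.03,"yaw":0},{"jaw":0.03,"dx":0,"dy":0,"dz":0.01,"yaw":0},{"jaw":0.03,"dx":0,"dy":0,"dz":0,"yaw":0},{"jaw":0.03,"dx":0,"dy":0,"dz":0,"yaw":0}]' --grip_force 3

```text
t: 5.15
tool_pos: [0.4569, -0.3343, 0.0318]
orientation: [-2.223, -2.219, -0.0]
force: [-0.3, -0.1, -3.3]
opening: 0.04
gripper_force: 3.0
```

```bash
python3 - <<'E'
from h import *
im=read_camera("wrist");hsv=cv2.cvtColor(im,cv2.COLOR_RGB2HSV);m=(hsv[...,1]<60)&(hsv[...,2]>100)
c=m[:,250:310].sum(1)>25;r=np.where(c[60:310])[0]+60;print(r.min(),r.max(),[int(x) for x in im[r.min():310:8,280].mean(1)], m[r.min()+8].nonzero()[0][[0,-1]])
w=[(int(y),int((m[y,200:360]).sum())) for y in range(r.min(),300,12)];print(w,read_state()["force"],read_state()["opening"])
E
```

```text
158 300 [230, 255, 255, 255, 255, 255, 255, 255, 200, 202, 204, 199, 199, 199, 201, 200, 199, 200, 47] [232 329]
[(158, 92), (170, 98), (182, 99), (194, 99), (206, 98), (218, 98), (230, 98), (242, 113), (254, 149), (266, 156), (278, 150), (290, 142)] [-0.36487346  0.07406909 -4.19662372] 0.0400174884461748
```

Call:
carry_out --moves '[{"jaw":0.03,"dx":0,"dy":0,"dz":-0.045,"yaw":0},{"jaw":0.03,"dx":0,"dy":0,"dz":0,"yaw":0},{"jaw":0.03,"dx":0,"dy":0,"dz":0,"yaw":0}]'

```text
t: 5.58
tool_pos: [0.457, -0.3345, 0.0762]
orientation: [2.224, 2.219, 0.0]
force: [-0.0, 1.1, -4.1]
opening: 0.04
gripper_force: 3.0
```

```bash
cat >> h.py <<'E'
def far():
    "far (base) edge row of block held, its width, and tilt from width"
    s=read_state();cm=camera_model("wrist");im=read_camera("wrist");hsv=cv2.cvtColor(im,cv2.COLOR_RGB2HSV);m=(hsv[...,1]<60)&(hsv[...,2]>100)
    c=m[:,250:310].sum(1)>25;r=np.where(c[60:310])[0]+60;y=r.min();x=m[y+6,180:380].nonzero()[0]+180
    g=np.array(s["tool_pos"])+[0,0,.019]
    print("row",y,"cols",x[0],x[-1],"tcp z",s["tool_pos"][2],"F",np.round(s["force"],1),"open",s["opening"],"t",s["t"])
    for a in range(0,91,15):
        A=np.radians(a);u=np.array([0,np.cos(A),-np.sin(A)]);v=np.array([0,np.sin(A),np.cos(A)])
        P=[g+.058*u+.03*v+[q,0,0] for q in(-.02,.02)]+[g-.012*u+.03*v];print(a,proj(cm,P).round(0).tolist())
    return im
E
python3 -c "
from h import *
far()"
```

```text
row 170 cols 248 314 tcp z 0.0762343565662655 F [-0.   1.1 -4.1] open 0.03996964625859278 t 5.575
0 [[220.0, 152.0], [337.0, 151.0], [279.0, 330.0]]
15 [[226.0, 132.0], [331.0, 132.0], [279.0, 315.0]]
30 [[232.0, 126.0], [326.0, 126.0], [279.0, 295.0]]
45 [[237.0, 131.0], [321.0, 131.0], [279.0, 273.0]]
60 [[241.0, 144.0], [317.0, 144.0], [279.0, 251.0]]
75 [[244.0, 161.0], [315.0, 161.0], [279.0, 231.0]]
90 [[247.0, 182.0], [313.0, 182.0], [279.0, 215.0]]
```

The block has swung to about 80°, with the base down. I'll lower it gently so the bench squares it up.

Call:
carry_out --moves '[{"jaw":0.03,"dx":0,"dy":0,"dz":0.018,"yaw":0},{"jaw":0.03,"dx":0,"dy":0,"dz":0.008,"yaw":0},{"jaw":0.03,"dx":0,"dy":0,"dz":0.005,"yaw":0},{"jaw":0.03,"dx":0,"dy":0,"dz":0.004,"yaw":0},{"jaw":0.03,"dx":0,"dy":0,"dz":0.003,"yaw":0},{"jaw":0.03,"dx":0,"dy":0,"dz":0,"yaw":0}]'

```text
t: 6.38
tool_pos: [0.4571, -0.3345, 0.0384]
orientation: [2.224, 2.219, 0.0]
force: [3.3, 0.3, 0.2]
opening: 0.0403
gripper_force: 3.0
```

```bash
python3 -c "
from h import *
a=far()[100:320,170:400];b=read_camera('side')[190:330,180:330]
save('l2.png',np.hstack([cv2.resize(a,(400,400)),cv2.resize(b,(400,400),interpolation=2)]))"
```

```text
row 161 cols 241 321 tcp z 0.0384043433569438 F [3.3 0.3 0.2] open 0.040271394743893366 t 6.375
0 [[219.0, 152.0], [337.0, 151.0], [279.0, 330.0]]
15 [[226.0, 132.0], [331.0, 132.0], [279.0, 315.0]]
30 [[232.0, 126.0], [326.0, 126.0], [279.0, 295.0]]
45 [[237.0, 131.0], [321.0, 131.0], [279.0, 273.0]]
60 [[241.0, 144.0], [317.0, 144.0], [279.0, 251.0]]
75 [[244.0, 161.0], [315.0, 161.0], [279.0, 231.0]]
90 [[247.0, 182.0], [313.0, 182.0], [279.0, 215.0]]
```

View pics/l2.png

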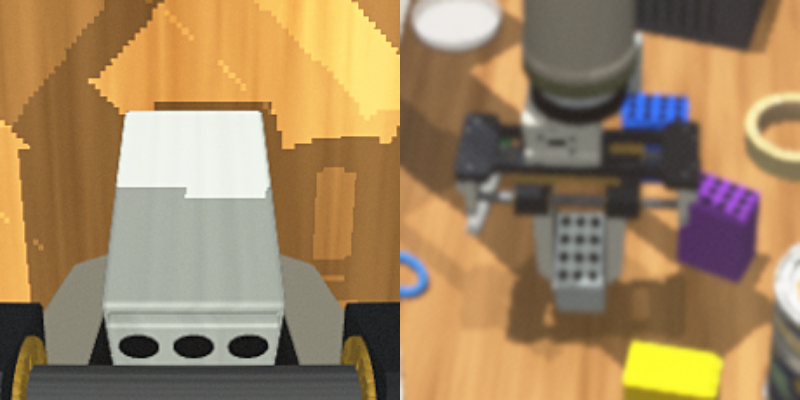

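The descent swung it back to roughly 55°, resting on its lower edge. I'll jerk it up again, let it settle, then lower slowly.

Call:
carry_out --moves '[{"jaw":0.03,"dx":0,"dy":0,"dz":-0.045,"yaw":0},{"jaw":0.03,"dx":0,"dy":0,"dz":0,"yaw":0},{"jaw":0.03,"dx":0,"dy":0,"dz":0,"yaw":0},{"jaw":0.03,"dx":0,"dy":0,"dz":0,"yaw":0},{"jaw":0.03,"dx":0,"dy":0,"dz":0,"yaw":0}]'

```text
t: 7.1
tool_pos: [0.4562, -0.3339, 0.082]
orientation: [-2.222, -2.217, 0.0]
force: [-0.7, 0.1, -3.1]
opening: 0.0397
gripper_force: 3.0
```

```bash
python3 -c "
from h import *
a=far();save('l3.png',a)
hsv=cv2.cvtColor(a,cv2.COLOR_RGB2HSV)
g=a.mean(2).astype(int);print([(y,int(g[y,280]),int(g[y,262]),int(((hsv[y,200:360,1]<60)&(hsv[y,200:360,2]>100)).sum())) for y in range(150,304,4)])"
```

```text
row 175 cols 249 313 tcp z 0.08204780142270686 F [-0.7  0.1 -3.1] open 0.03972716253248208 t 7.1
0 [[219.0, 152.0], [337.0, 151.0], [279.0, 330.0]]
15 [[226.0, 132.0], [331.0, 132.0], [279.0, 315.0]]
30 [[232.0, 126.0], [325.0, 126.0], [279.0, 295.0]]
45 [[237.0, 132.0], [321.0, 131.0], [279.0, 273.0]]
60 [[241.0, 144.0], [317.0, 144.0], [279.0, 251.0]]
75 [[244.0, 162.0], [315.0, 161.0], [279.0, 231.0]]
90 [[247.0, 182.0], [313.0, 182.0], [279.0, 215.0]]
[(150, 157, 143, 0), (154, 154, 144, 0), (158, 156, 152, 0), (162, 157, 78, 0), (166, 156, 80, 0), (170, 86, 86, 0), (174, 103, 99, 0), (178, 173, 168, 63), (182, 146, 142, 65), (186, 145, 142, 67), (190, 141, 142, 70), (194, 146, 143, 73), (198, 149, 144, 74), (202, 143, 143, 76), (206, 146, 143, 78), (210, 144, 142, 80), (214, 147, 146, 83), (218, 202, 201, 85), (222, 137, 140, 85), (226, 193, 200, 85), (230, 78, 204, 72), (234, 28, 11, 34), (238, 34, 24, 26), (242, 32, 22, 60), (246, 32, 212, 109), (250, 190, 200, 136), (254, 193, 199, 139), (258, 27, 148, 106), (262, 26, 22, 91), (266, 33, 25, 91), (270, 27, 112, 103), (274, 191, 200, 134), (278, 188, 199, 130), (282, 18, 128, 99), (286, 31, 32, 73), (290, 27, 34, 71), (294, 24, 113, 89), (298, 191, 198, 115), (302, 52, 53, 0)]
```

The base edge is now at row 175 and the top edge at row 220, so the block is nearly vertical (about 86°). I'll lower it slowly.

Call:
carry_out --moves '[{"jaw":0.03,"dx":0,"dy":0,"dz":0.003,"yaw":0},{"jaw":0.03,"dx":0,"dy":0,"dz":0.005,"yaw":0},{"jaw":0.03,"dx":0,"dy":0,"dz":0.006,"yaw":0},{"jaw":0.03,"dx":0,"dy":0,"dz":0.006,"yaw":0},{"jaw":0.03,"dx":0,"dy":0,"dz":0.006,"yaw":0},{"jaw":0.03,"dx":0,"dy":0,"dz":0.005,"yaw":0},{"jaw":0.03,"dx":0,"dy":0,"dz":0.003,"yaw":0},{"jaw":0.03,"dx":0,"dy":0,"dz":0.001,"yaw":0}]'

```text
t: 8.15
tool_pos: [0.457, -0.3351, 0.0489]
orientation: [2.223, 2.219, -0.001]
force: [-3.4, 0.4, 4.8]
opening: 0.04
gripper_force: 3.0
```

```bash
python3 -c "
from h import *
a=far()
hsv=cv2.cvtColor(a,cv2.COLOR_RGB2HSV)
g=a.mean(2).astype(int);print([(y,int(g[y,280]),int(((hsv[y,200:360,1]<60)&(hsv[y,200:360,2]>100)).sum())) for y in range(150,264,4)])"|grep -v '^[0-9]'
```

```text
row 174 cols 247 315 tcp z 0.04894860290547029 F [-3.4  0.4  4.8] open 0.0399947317795626 t 8.15
[(150, 158, 0), (154, 159, 0), (158, 158, 0), (162, 162, 0), (166, 161, 0), (170, 160, 0), (174, 134, 62), (178, 139, 67), (182, 140, 71), (186, 139, 75), (190, 135, 79), (194, 145, 83), (198, 235, 87), (202, 149, 89), (206, 255, 89), (210, 211, 89), (214, 37, 42), (218, 35, 30), (222, 30, 29), (226, 39, 41), (230, 122, 87), (234, 204, 87), (238, 201, 87), (242, 26, 83), (246, 31, 86), (250, 30, 84), (254, 29, 91), (258, 20, 122), (262, 200, 147)]
```

Contact with the bench, base down. I'll release, rise straight up and look.

Call:
carry_out --moves '[{"jaw":0.06,"dx":0,"dy":0,"dz":0,"yaw":0},{"jaw":0.08,"dx":0,"dy":0,"dz":0,"yaw":0},{"jaw":0.08,"dx":0,"dy":0,"dz":0,"yaw":0},{"jaw":0.08,"dx":0,"dy":0,"dz":-0.04,"yaw":0},{"jaw":0.093,"dx":-0.03,"dy":0,"dz":-0.06,"yaw":0},{"jaw":0.093,"dx":-0.03,"dy":0,"dz":-0.06,"yaw":0},{"jaw":0.093,"dx":0,"dy":0,"dz":0,"yaw":0}]'

```text
t: 9.07
tool_pos: [0.4592, -0.3946, 0.2072]
orientation: [2.217, 2.21, -0.001]
force: [0.8, -0.6, -1.3]
opening: 0.0928
gripper_force: 0.0
```

```bash
python3 - <<'E'
from h import *
s=read_state();print(s["t"],s["tool_pos"],yawof(s))
cm=camera_model("wrist");a=read_camera("wrist");np.savez("wrist3.npz",im=a,**{k:np.array(v) for k,v in cm.items()})
b=read_camera('side')[190:330,180:330]
save('l4.png',np.hstack([cv2.resize(a[100:320,170:400],(400,400)),cv2.resize(b,(400,400),interpolation=2)]))
hsv=cv2.cvtColor(a,cv2.COLOR_RGB2HSV);m=(hsv[...,1]<60).astype(np.uint8)*255
u=proj(cm,[.457,-.335,.07])[0].astype(int);print(u)
n=np.zeros_like(m);n[u[1]-60:u[1]+55,u[0]-45:u[0]+45]=m[u[1]-60:u[1]+55,u[0]-45:u[0]+45]
for c in sorted(cv2.findContours(n,0,1)[0],key=cv2.contourArea)[-1:]:
    p=cv2.approxPolyDP(c,3,True)[:,0];print(p.tolist(),onz(cm,p.astype(float),.07).round(4).tolist())
E
```

```text
9.075 [ 0.45916874 -0.39456395  0.20718976] -0.003522161009487867
[276 125]
[[254, 85], [255, 153], [299, 154], [300, 86]] [[0.4387, -0.3018, 0.07], [0.4383, -0.3589, 0.07], [0.4769, -0.36, 0.07], [0.4773, -0.3027, 0.07]]
```

View pics/l4.png

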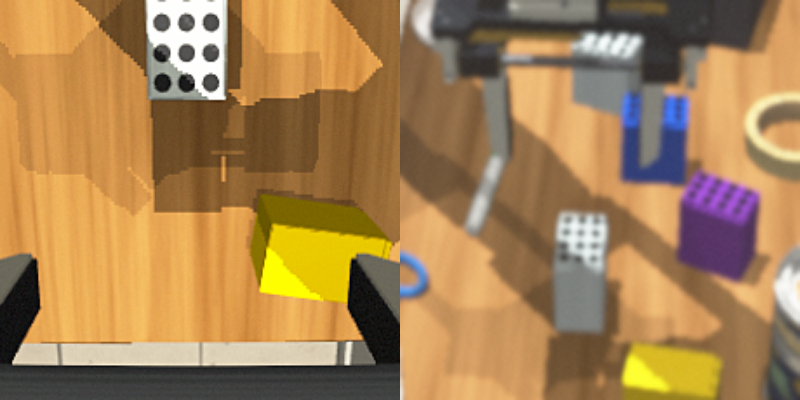

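The ninth picture shows the spare upright with its wells up, at x≈0.458, y≈−0.331, let go of and undisturbed. I'll take it again at its top.

Call:
carry_out --moves '[{"jaw":0.093,"dx":0.04,"dy":-0.001,"dz":0.02,"yaw":0.01},{"jaw":0.08,"dx":0.0236,"dy":0,"dz":0.05,"yaw":0},{"jaw":0.07,"dx":0,"dy":0,"dz":0.05,"yaw":0},{"jaw":0.07,"dx":0,"dy":0,"dz":0.03,"yaw":0},{"jaw":0.06,"dx":0,"dy":0,"dz":0.011,"yaw":0},{"jaw":0.03,"dx":0,"dy":0,"dz":0,"yaw":0},{"jaw":0.03,"dx":0,"dy":0,"dz":0,"yaw":0},{"jaw":0.03,"dx":0,"dy":0,"dz":0,"yaw":0}]' --grip_force 45

```text
t: 10.18
tool_pos: [0.4572, -0.3277, 0.0411]
orientation: [2.233, 2.206, 0.0]
force: [-1.0, 0.3, 2.7]
opening: 0.0399
gripper_force: 44.9
```

```bash
python3 - <<'E'
from h import *
s=read_state();print(s["t"],s["tool_pos"],yawof(s),s["opening"],s["gripper_force"])
p=list(s["tool_pos"])
plan([(p[0],p[1],.10,yawof(s),2),(.5,-.06,.19,.5,6),(.5222,.1986,.19,1.327,6)])
E
```

```text
10.175 [ 0.45724307 -0.32774574  0.04112147] -0.012064103781391253 0.03994554700119798 44.94049072265625
[0.0, 0.0, -0.0294, -0.0]
[0.0, 0.0, -0.0295, -0.0]
-- [ 0.4572 -0.3277  0.1   ] -0.012
[0.0447, 0.0066, -0.015, -0.0853]
[0.044, 0.0104, -0.015, -0.0854]
[0.0429, 0.0141, -0.015, -0.0853]
[0.0416, 0.0177, -0.015, -0.0854]
[0.0399, 0.0211, -0.015, -0.0853]
[0.038, 0.0245, -0.015, -0.0854]
-- [ 0.5  -0.06  0.19] 0.5
[0.0361, 0.0239, 0.0, -0.1378]
[0.0324, 0.0286, 0.0, -0.1378]
[0.0282, 0.0328, 0.0, -0.1378]
[0.0234, 0.0364, 0.0, -0.1379]
[0.0182, 0.0393, 0.0, -0.1378]
[0.0125, 0.0414, 0.0, -0.1379]
-- [0.5223 0.1986 0.19  ] 1.327
```

Call:
carry_out --moves '[{"jaw":0.03,"dx":0,"dy":0,"dz":-0.03,"yaw":0},{"jaw":0.03,"dx":0,"dy":0,"dz":-0.03,"yaw":0},{"jaw":0.03,"dx":0.045,"dy":0.007,"dz":-0.015,"yaw":-0.085},{"jaw":0.03,"dx":0.044,"dy":0.01,"dz":-0.015,"yaw":-0.085},{"jaw":0.03,"dx":0.043,"dy":0.014,"dz":-0.015,"yaw":-0.085},{"jaw":0.03,"dx":0.042,"dy":0.018,"dz":-0.015,"yaw":-0.085},{"jaw":0.03,"dx":0.04,"dy":0.021,"dz":-0.015,"yaw":-0.085},{"jaw":0.03,"dx":0.038,"dy":0.024,"dz":-0.015,"yaw":-0.085}]'

```text
t: 11.18
tool_pos: [0.4987, -0.0571, 0.1904]
orientation: [1.602, 2.702, 0.0]
force: [-0.3, 0.4, -3.7]
opening: 0.0395
gripper_force: 44.9
```

Call:
carry_out --moves '[{"jaw":0.03,"dx":0.036,"dy":0.024,"dz":0,"yaw":-0.138},{"jaw":0.03,"dx":0.032,"dy":0.029,"dz":0,"yaw":-0.138},{"jaw":0.03,"dx":0.028,"dy":0.033,"dz":0,"yaw":-0.138},{"jaw":0.03,"dx":0.023,"dy":0.036,"dz":0,"yaw":-0.138},{"jaw":0.03,"dx":0.018,"dy":0.039,"dz":0,"yaw":-0.138},{"jaw":0.03,"dx":0.016,"dy":0.041,"dz":0,"yaw":-0.138},{"jaw":0.03,"dx":0,"dy":0,"dz":0,"yaw":0}]'

```text
t: 12.05
tool_pos: [0.5186, 0.2027, 0.1896]
orientation: [-0.376, -3.119, -0.001]
force: [0.2, -1.1, -4.2]
opening: 0.0399
gripper_force: 44.9
```

```bash
cat >> h.py <<'E'
EX=np.array([np.cos(-.2436),np.sin(-.2436)]);EY=np.array([-EX[1],EX[0]]);HC=np.array([.5469,.1329])
def hold(top):
    "measure the held block's camera-side (tool +x) top edge; top = height of top above TCP"
    s=read_state();cm=camera_model("wrist");im=read_camera("wrist");p=np.array(s["tool_pos"]);a=yawof(s)
    tx=np.array([-np.sin(a),np.cos(a)])*1.;tx=np.cross([np.cos(a),np.sin(a),0],[0,0,-1])
    g=cv2.GaussianBlur(cv2.cvtColor(im,cv2.COLOR_RGB2GRAY),(0,0),1).astype(float)
    for e in(.024,.027,.03,.033,.036): print(e,proj(cm,p+tx*e+[0,0,top]).round(1).tolist())
    print("bottom edge",proj(cm,p+tx*.03+[0,0,top-.07]).round(1).tolist())
    col=g[:, 268:292].mean(1);print([(y,int(col[y])) for y in range(150,302,2)])
    print("t",s["t"],"tcp",p.round(4),"yaw",round(a,4),"local",((p[:2]-HC)@EX).round(4),((p[:2]-HC)@EY).round(4),"F",np.round(s["force"],1),s["opening"])
    return im
E
python3 -c "
from h import *
im=hold(.029);np.save('h1.npy',im)
s=read_state();plan([(.519,.1994,s['tool_pos'][2],1.327,1)])"
```

```text
0.024 [[282.9, 227.6]]
0.027 [[282.9, 220.8]]
0.03 [[283.0, 213.9]]
0.033 [[283.0, 206.9]]
0.036 [[283.0, 199.9]]
bottom edge [[282.3, 181.5]]
[(150, 60), (152, 59), (154, 84), (156, 84), (158, 81), (160, 76), (162, 75), (164, 75), (166, 74), (168, 71), (170, 70), (172, 76), (174, 75), (176, 76), (178, 74), (180, 77), (182, 80), (184, 83), (186, 90), (188, 111), (190, 118), (192, 118), (194, 118), (196, 118), (198, 118), (200, 118), (202, 118), (204, 119), (206, 120), (208, 119), (210, 119), (212, 119), (214, 119), (216, 118), (218, 128), (220, 179), (222, 198), (224, 147), (226, 178), (228, 209), (230, 212), (232, 205), (234, 150), (236, 108), (238, 90), (240, 78), (242, 76), (244, 78), (246, 82), (248, 86), (250, 108), (252, 161), (254, 192), (256, 192), (258, 192), (260, 192), (262, 188), (264, 155), (266, 127), (268, 104), (270, 75), (272, 57), (274, 56), (276, 64), (278, 79), (280, 112), (282, 169), (284, 190), (286, 190), (288, 189), (290, 189), (292, 167), (294, 112), (296, 80), (298, 65), (300, 58)]
t 12.05 tcp [0.5186 0.2027 0.1896] yaw 1.3309 local -0.0443 0.0609 F [ 0.2 -1.1 -4.2] 0.03986570574527682
[-0.0007, -0.0015, -0.0, 0.0008]
-- [0.519  0.1994 0.1895] 1.327
```

```bash
python3 -c "
from h import *
p=HC+EX*-.0425+EY*.0578
s=read_state();print(s['tool_pos'],yawof(s));plan([(*p,s['tool_pos'][2],1.3272,1)])"
```

```text
[0.51870653 0.20106252 0.18946065] 1.32784766977514
[-0.0013, -0.0016, -0.0, 0.0006]
-- [0.5196 0.1992 0.1895] 1.327
```

Call:
carry_out --moves '[{"jaw":0.03,"dx":-0.0013,"dy":-0.0016,"dz":0.02,"yaw":0.0006},{"jaw":0.03,"dx":0,"dy":0,"dz":0.03,"yaw":0},{"jaw":0.03,"dx":0,"dy":0,"dz":0.012,"yaw":0},{"jaw":0.03,"dx":0,"dy":0,"dz":0,"yaw":0},{"jaw":0.03,"dx":0,"dy":0,"dz":0,"yaw":0}]'

```text
t: 12.72
tool_pos: [0.5207, 0.1979, 0.1285]
orientation: [0.385, 3.116, 0.001]
force: [-0.4, 0.8, -3.5]
opening: 0.0399
gripper_force: 44.9
```

```bash
python3 -c "
from h import *
s=read_state();print(s['tool_pos'],yawof(s),s['force']);p=s['tool_pos'][:2]-HC;print(p@EX,p@EY)"
```

```text
[0.52071004 0.19788039 0.12845141] 1.3246892873238327 [-0.35491328  0.82750321 -3.48932718]
-0.04108986361340967 0.05674494480228838
```

Call:
carry_out --moves '[{"jaw":0.03,"dx":0,"dy":0,"dz":0,"yaw":0},{"jaw":0.03,"dx":0,"dy":0,"dz":0,"yaw":0}]'

```text
t: 12.98
tool_pos: [0.5205, 0.1983, 0.1283]
orientation: [0.384, 3.117, 0.001]
force: [-0.4, -0.2, -4.1]
opening: 0.0399
gripper_force: 44.9
```

```bash
python3 -c "
from h import *
im=hold(.029)
s=read_state();p=s['tool_pos'][:2]-HC;print(p@EX,p@EY,yawof(s))
np.save('h2.npy',im)
cm=camera_model('wrist')
P=[]
for dx,dy in [(-.0855+.0005,-.094),(-.085,.094),(.085,.094),(-.071,.036),(-.071,.080)]: P.append([*(HC+EX*dx+EY*dy),.08])
print(proj(cm,P).round(1).tolist())"
```

```text
0.024 [[282.9, 227.8]]
0.027 [[282.9, 220.9]]
0.03 [[282.9, 214.0]]
0.033 [[282.9, 207.1]]
0.036 [[282.9, 200.0]]
bottom edge [[282.2, 181.5]]
[(150, 118), (152, 100), (154, 67), (156, 48), (158, 55), (160, 75), (162, 76), (164, 75), (166, 74), (168, 74), (170, 76), (172, 77), (174, 76), (176, 76), (178, 73), (180, 70), (182, 77), (184, 77), (186, 82), (188, 112), (190, 121), (192, 120), (194, 121), (196, 121), (198, 121), (200, 121), (202, 121), (204, 121), (206, 122), (208, 123), (210, 123), (212, 123), (214, 123), (216, 123), (218, 130), (220, 175), (222, 193), (224, 147), (226, 180), (228, 214), (230, 218), (232, 203), (234, 147), (236, 106), (238, 87), (240, 81), (242, 79), (244, 81), (246, 84), (248, 93), (250, 114), (252, 165), (254, 196), (256, 196), (258, 196), (260, 196), (262, 197), (264, 168), (266, 131), (268, 96), (270, 67), (272, 58), (274, 58), (276, 67), (278, 82), (280, 114), (282, 172), (284, 194), (286, 193), (288, 193), (290, 193), (292, 169), (294, 113), (296, 81), (298, 66), (300, 59)]
t 12.975 tcp [0.5205 0.1983 0.1283] yaw 1.3254 local -0.0414 0.0571 F [-0.4 -0.2 -4.1] 0.03993541216777644
-0.04149657934672272 0.05702481998425316 1.325540460877182
[[49.7, 160.5], [341.5, 157.9], [330.6, 380.7], [248.9, 180.2], [318.5, 180.0]]
```

```bash
python3 -c "
import numpy as np,cv2
g=cv2.cvtColor(np.load('h2.npy'),cv2.COLOR_RGB2GRAY).astype(int)
print('avg col 255-310', [(y,int(g[y,256:310].mean())) for y in range(164,192)])
for y in (172,182,184,186,192,200): print(y,list(g[y,236:336:2]))
"
```

```text
avg col 255-310 [(164, 88), (165, 86), (166, 85), (167, 85), (168, 85), (169, 86), (170, 87), (171, 87), (172, 87), (173, 81), (174, 81), (175, 83), (176, 83), (177, 82), (178, 83), (179, 70), (180, 68), (181, 78), (182, 86), (183, 87), (184, 91), (185, 97), (186, 92), (187, 97), (188, 126), (189, 125), (190, 124), (191, 124)]
172 [np.int64(139), np.int64(141), np.int64(140), np.int64(140), np.int64(138), np.int64(142), np.int64(141), np.int64(141), np.int64(148), np.int64(72), np.int64(73), np.int64(79), np.int64(75), np.int64(78), np.int64(78), np.int64(80), np.int64(78), np.int64(82), np.int64(77), np.int64(75), np.int64(77), np.int64(77), np.int64(77), np.int64(77), np.int64(76), np.int64(75), np.int64(76), np.int64(75), np.int64(79), np.int64(77), np.int64(76), np.int64(81), np.int64(69), np.int64(149), np.int64(146), np.int64(143), np.int64(142), np.int64(141), np.int64(141), np.int64(144), np.int64(144), np.int64(144), np.int64(141), np.int64(143), np.int64(143), np.int64(141), np.int64(142), np.int64(143), np.int64(139), np.int64(142)]
182 [np.int64(137), np.int64(137), np.in
[... 2940 characters left out ...]
int64(136), np.int64(148), np.int64(153), np.int64(153), np.int64(154), np.int64(156), np.int64(153), np.int64(154), np.int64(156), np.int64(153), np.int64(153), np.int64(160), np.int64(118), np.int64(120), np.int64(121), np.int64(122), np.int64(121), np.int64(124), np.int64(125), np.int64(122), np.int64(122), np.int64(120), np.int64(123), np.int64(123), np.int64(122), np.int64(120), np.int64(123), np.int64(121), np.int64(119), np.int64(119), np.int64(125), np.int64(122), np.int64(121), np.int64(123), np.int64(124), np.int64(119), np.int64(122), np.int64(121), np.int64(107), np.int64(99), np.int64(139), np.int64(138), np.int64(137), np.int64(138), np.int64(135), np.int64(136), np.int64(133)]
```

The pocket mouth is chamfered and lies where predicted, with walls at columns 250 and 317 and the −x wall at row 179. The insert needs about +1 mm along both tool axes. I'll lower it in.

Call:
carry_out --moves '[{"jaw":0.03,"dx":0.0013,"dy":0.001,"dz":0,"yaw":-0.001},{"jaw":0.03,"dx":0,"dy":0,"dz":0.006,"yaw":0},{"jaw":0.03,"dx":0,"dy":0,"dz":0.006,"yaw":0},{"jaw":0.03,"dx":0,"dy":0,"dz":0.006,"yaw":0},{"jaw":0.03,"dx":0,"dy":0,"dz":0.006,"yaw":0}]'

```text
t: 13.65
tool_pos: [0.5188, 0.1993, 0.1027]
orientation: [-0.383, -3.118, 0.0]
force: [0.2, 0.0, -3.3]
opening: 0.04
gripper_force: 44.9
```

Call:
carry_out --moves '[{"jaw":0.03,"dx":0,"dy":0,"dz":0.007,"yaw":0},{"jaw":0.03,"dx":0,"dy":0,"dz":0.007,"yaw":0},{"jaw":0.03,"dx":0,"dy":0,"dz":0.005,"yaw":0},{"jaw":0.03,"dx":0,"dy":0,"dz":0,"yaw":0}]'

```text
t: 14.15
tool_pos: [0.5186, 0.1995, 0.0838]
orientation: [-0.383, -3.117, -0.0]
force: [0.4, 0.7, -6.4]
opening: 0.0397
gripper_force: 44.9
```

Call:
carry_out --moves '[{"jaw":0.06,"dx":0,"dy":0,"dz":0,"yaw":0},{"jaw":0.06,"dx":0,"dy":0,"dz":-0.02,"yaw":0},{"jaw":0.06,"dx":0,"dy":0,"dz":-0.03,"yaw":0},{"jaw":0,"dx":-0.004,"dy":0,"dz":0,"yaw":0},{"jaw":0,"dx":0,"dy":0,"dz":0,"yaw":0},{"jaw":0,"dx":0,"dy":0,"dz":0,"yaw":0},{"jaw":0,"dx":0,"dy":0,"dz":0.01,"yaw":0},{"jaw":0,"dx":0,"dy":0,"dz":0.01,"yaw":0}]'

```text
t: 15.15
tool_pos: [0.5223, 0.1983, 0.1129]
orientation: [-0.383, -3.117, 0.001]
force: [0.2, -0.2, 0.2]
opening: 0.0146
gripper_force: 0.0
```

Call:
carry_out --moves '[{"jaw":0,"dx":0,"dy":0,"dz":0.004,"yaw":0},{"jaw":0,"dx":0,"dy":0,"dz":0.005,"yaw":0},{"jaw":0,"dx":0,"dy":0,"dz":0.005,"yaw":0}]'

```text
t: 15.52
tool_pos: [0.5231, 0.1988, 0.1006]
orientation: [0.383, 3.118, 0.001]
force: [-1.3, 2.3, 4.5]
opening: 0.0005
gripper_force: 2.0
```

Call:
carry_out --moves '[{"jaw":0,"dx":0,"dy":0,"dz":0.004,"yaw":0},{"jaw":0,"dx":0,"dy":0,"dz":0.004,"yaw":0}]'

```text
t: 15.78
tool_pos: [0.5226, 0.1983, 0.0921]
orientation: [-0.383, -3.118, 0.001]
force: [-2.2, 2.7, 3.0]
opening: 0.0005
gripper_force: 1.8
```

Call:
carry_out --moves '[{"jaw":0,"dx":0,"dy":0,"dz":0.003,"yaw":0},{"jaw":0,"dx":0,"dy":0,"dz":0.003,"yaw":0}]'

```text
t: 16.02
tool_pos: [0.5228, 0.1984, 0.0862]
orientation: [-0.383, -3.118, 0.0]
force: [-1.8, 2.2, 1.7]
opening: 0.0006
gripper_force: 1.4
```

Call:
carry_out --moves '[{"jaw":0,"dx":0,"dy":0,"dz":0.003,"yaw":0},{"jaw":0,"dx":0,"dy":0,"dz":0.002,"yaw":0}]'

```text
t: 16.27
tool_pos: [0.5228, 0.1984, 0.0812]
orientation: [-0.383, -3.118, 0.0]
force: [-1.8, 2.1, 2.9]
opening: 0.0004
gripper_force: 1.4
```

Call:
carry_out --moves '[{"jaw":0,"dx":0,"dy":0,"dz":0.002,"yaw":0},{"jaw":0,"dx":0,"dy":0,"dz":0.001,"yaw":0},{"jaw":0,"dx":0,"dy":0,"dz":0,"yaw":0}]'

```text
t: 16.65
tool_pos: [0.523, 0.1984, 0.0803]
orientation: [0.383, 3.118, -0.0]
force: [-8.6, -0.4, 16.9]
opening: 0.0006
gripper_force: 8.6
```

```bash
python3 -c "
from h import *
s=read_state();cm=camera_model('wrist');im=read_camera('wrist');np.save('p1.npy',im)
g=cv2.cvtColor(im,cv2.COLOR_RGB2GRAY).astype(int)
P=[[*(HC+EX*x+EY*y),.08] for x,y in [(-.071,.058),(-.069,.058),(-.071,.0),(-.069,0)]]
print(s['tool_pos'],proj(cm,P).round(1).tolist())
u=proj(cm,P).round().astype(int)
for k in(0,2): print([(y,int(g[y,u[k,0]-8:u[k,0]+8].mean())) for y in range(u[k,1]-14,u[k,1]+40,2)])
"
```

```text
[0.5230352  0.1984252  0.08027206] [[282.8, 193.3], [282.8, 197.2], [166.9, 193.5], [167.2, 197.4]]
[(179, 76), (181, 77), (183, 79), (185, 78), (187, 77), (189, 77), (191, 76), (193, 62), (195, 209), (197, 129), (199, 193), (201, 203), (203, 206), (205, 109), (207, 87), (209, 73), (211, 66), (213, 64), (215, 71), (217, 77), (219, 94), (221, 161), (223, 204), (225, 200), (227, 201), (229, 203), (231, 159)]
[(180, 135), (182, 139), (184, 136), (186, 135), (188, 136), (190, 133), (192, 128), (194, 127), (196, 255), (198, 233), (200, 255), (202, 255), (204, 246), (206, 121), (208, 76), (210, 67), (212, 64), (214, 66), (216, 78), (218, 98), (220, 186), (222, 255), (224, 255), (226, 255), (228, 255), (230, 255), (232, 134)]
```

The force rises at z=0.080, and the edge and well rows match the seated neighbour. One firmer push, then on to the other spare.

Call:
carry_out --moves '[{"jaw":0,"dx":0,"dy":0,"dz":0.002,"yaw":0},{"jaw":0,"dx":0,"dy":0,"dz":0.001,"yaw":0},{"jaw":0,"dx":0,"dy":0,"dz":0,"yaw":0}]'

```text
t: 17.08
tool_pos: [0.5239, 0.1987, 0.0804]
orientation: [0.382, 3.116, 0.001]
force: [-18.3, -2.8, 38.3]
opening: 0.0003
gripper_force: 19.3
```

```bash
python3 -c "
from h import *
s=read_state();print(s['tool_pos'],s['force'])
plan([(.52,.19,.17,1.327,2),(.475,.0,.25,.9,5),(.465,-.10,.27,.1,6)])"
```

```text
[0.52388924 0.19872777 0.08036432] [-18.25148999  -2.84111393  38.32884188]
[0.0008, -0.0047, -0.0448, -0.0002]
[0.0009, -0.0047, -0.0448, -0.0001]
-- [0.52 0.19 0.17] 1.327
[-0.0004, -0.0391, -0.016, 0.0854]
[-0.0038, -0.0389, -0.016, 0.0854]
[-0.0071, -0.0384, -0.016, 0.0854]
[-0.0103, -0.0376, -0.016, 0.0854]
[-0.0135, -0.0366, -0.016, 0.0854]
-- [0.475 0.    0.25 ] 0.9
[-0.0091, -0.0141, -0.0033, 0.1333]
[-0.0108, -0.0128, -0.0033, 0.1333]
[-0.0125, -0.0112, -0.0034, 0.1333]
[-0.0138, -0.0095, -0.0033, 0.1334]
[-0.015, -0.0075, -0.0034, 0.1333]
[-0.0158, -0.0055, -0.0033, 0.1334]
-- [ 0.465 -0.1    0.27 ] 0.1
```

Call:
carry_out --moves '[{"jaw":0,"dx":0,"dy":0,"dz":-0.05,"yaw":0},{"jaw":0.06,"dx":0,"dy":0,"dz":-0.06,"yaw":0},{"jaw":0.08,"dx":-0.014,"dy":-0.055,"dz":-0.02,"yaw":0},{"jaw":0.08,"dx":-0.014,"dy":-0.055,"dz":0,"yaw":0},{"jaw":0.08,"dx":-0.014,"dy":-0.055,"dz":0,"yaw":0},{"jaw":0.08,"dx":-0.014,"dy":-0.055,"dz":0,"yaw":0},{"jaw":0.08,"dx":-0.014,"dy":-0.055,"dz":0,"yaw":0},{"jaw":0.08,"dx":0,"dy":0,"dz":0,"yaw":0}]'

```text
t: 18.08
tool_pos: [0.5237, -0.0895, 0.205]
orientation: [-0.391, -3.117, 0.002]
force: [0.1, 1.0, -0.7]
opening: 0.0658
gripper_force: 0.0
```

Call:
carry_out --moves '[{"jaw":0.08,"dx":0,"dy":0,"dz":0,"yaw":0}]'

```text
t: 18.2
tool_pos: [0.524, -0.0854, 0.205]
orientation: [-0.385, -3.117, -0.0]
force: [0.2, 0.8, -0.9]
opening: 0.0761
gripper_force: 0.0
```

```bash
python3 - <<'E'
from h import *
s=read_state();print(s["t"],s["tool_pos"],yawof(s))
cm=camera_model("wrist");a=read_camera("wrist");np.save("s1.npy",a)
hsv=cv2.cvtColor(a,cv2.COLOR_RGB2HSV);m=(hsv[...,1]<60).astype(np.uint8)*255
u=proj(cm,[.467,-.071,.07])[0].astype(int);print(u)
y0,y1,x0,x1=max(0,u[1]-75),min(250,u[1]+75),u[0]-75,u[0]+75
n=np.zeros_like(m);n[y0:y1,x0:x1]=m[y0:y1,x0:x1]
c=max(cv2.findContours(n,0,1)[0],key=cv2.contourArea)
p=cv2.approxPolyDP(c,3,True)[:,0];print(p.tolist(),onz(cm,p.astype(float),.07).round(4).tolist())
# wells
g=cv2.cvtColor(a,cv2.COLOR_RGB2GRAY);k=np.zeros_like(n);cv2.drawContours(k,[c],-1,255,-1)
t=cv2.adaptiveThreshold(g,255,0,1,21,20)&k
W=[cv2.minEnclosingCircle(x)[0] for x in cv2.findContours(t,1,2)[0] if 40<cv2.contourArea(x)<220]
W=onz(cm,np.array(W),.07)[:,:2];print(len(W),W.mean(0),cv2.minAreaRect((W*1e3).astype(np.float32)))
E
```

```text
18.2 [ 0.52400146 -0.0853536   0.20504676] 1.3252415813282024
[282 127]
[[275, 85], [267, 154], [310, 159], [319, 92]] [[0.4316, -0.0682, 0.07], [0.4858, -0.0892, 0.07], [0.4992, -0.0539, 0.07], [0.4459, -0.0338, 0.07]]
12 [ 0.46543037 -0.0614215 ] ((465.4092712402344, -61.53601837158203), (24.34311866760254, 42.268646240234375), 69.78766632080078)
```

The spare is centred at (0.4655,−0.0613), with its long axis at −20.5°, so I grip at tool yaw≈1.215.

```bash
python3 -c "
from h import *
plan([(.4655,-.0613,.13,1.215,2),(.4655,-.0613,.048,1.215,3)])"
```

```text
[0.0313, 0.0042, 0.0376, 0.0558]
[0.0314, 0.0026, 0.0375, 0.0558]
-- [ 0.4655 -0.0613  0.13  ] 1.215
[-0.0, -0.0, 0.0273, 0.0]
[-0.0, -0.0, 0.0274, 0.0]
[-0.0, -0.0, 0.0273, 0.0]
-- [ 0.4655 -0.0613  0.048 ] 1.215
```

Call:
carry_out --moves '[{"jaw":0.07,"dx":0.0313,"dy":0.0042,"dz":0.035,"yaw":0.056},{"jaw":0.07,"dx":0.0314,"dy":0.0026,"dz":0.04,"yaw":0.056},{"jaw":0.07,"dx":0,"dy":0,"dz":0.03,"yaw":0},{"jaw":0.07,"dx":0,"dy":0,"dz":0.03,"yaw":0},{"jaw":0.07,"dx":0,"dy":0,"dz":0.02,"yaw":0},{"jaw":0.03,"dx":0,"dy":0,"dz":0,"yaw":0},{"jaw":0.03,"dx":0,"dy":0,"dz":0,"yaw":0},{"jaw":0.03,"dx":0,"dy":0,"dz":0,"yaw":0}]'

```text
t: 19.25
tool_pos: [0.4667, -0.0618, 0.0518]
orientation: [0.556, 3.09, -0.0]
force: [-0.2, -0.3, 0.3]
opening: 0.0444
gripper_force: 0.0
```

```bash
python3 -c "
from h import *
s=read_state();p=np.array(s['tool_pos']);a=yawof(s);print(s['t'],p,a,s['opening'],s['gripper_force'])
tx=np.array([-np.sin(a),np.cos(a)]);tx=np.cross([np.cos(a),np.sin(a),0],[0,0,-1])[:2]
off=(np.array([.4655,-.0613])-p[:2])@tx;print('off',off)
q=HC+EX*(.039-.0017+off)+EY*(-.058)
plan([(p[0],p[1],.16,a,2),(*q,.185,1.3272,4)])"
```

```text
19.25 [ 0.46670109 -0.0618422   0.05175495] 1.2150180501144057 0.04438273017848028 0.0
off 0.0013147358040251846
[0.0, 0.0, -0.0541, -0.0]
[0.0, 0.0, -0.0541, -0.0]
-- [ 0.4667 -0.0618  0.16  ] 1.215
[-0.0131, 0.0393, -0.0063, -0.028]
[-0.0141, 0.0389, -0.0062, -0.0281]
[-0.0152, 0.0385, -0.0063, -0.028]
[-0.0163, 0.0381, -0.0062, -0.0281]
-- [0.5704 0.0673 0.185 ] 1.327
```

Call:
carry_out --moves '[{"jaw":0.03,"dx":0,"dy":0,"dz":0.002,"yaw":0},{"jaw":0.03,"dx":0,"dy":0,"dz":0,"yaw":0},{"jaw":0.03,"dx":0,"dy":0,"dz":0,"yaw":0}]'

```text
t: 19.62
tool_pos: [0.4671, -0.0619, 0.0509]
orientation: [0.556, 3.089, 0.001]
force: [-5.9, 4.1, 16.4]
opening: 0.0394
gripper_force: 45.0
```

Call:
carry_out --moves '[{"jaw":0.03,"dx":0,"dy":0,"dz":-0.05,"yaw":0},{"jaw":0.03,"dx":0,"dy":0,"dz":-0.06,"yaw":0},{"jaw":0.03,"dx":-0.013,"dy":0.039,"dz":0,"yaw":-0.028},{"jaw":0.03,"dx":-0.014,"dy":0.039,"dz":0,"yaw":-0.028},{"jaw":0.03,"dx":-0.015,"dy":0.0385,"dz":0,"yaw":-0.028},{"jaw":0.03,"dx":-0.016,"dy":0.038,"dz":0,"yaw":-0.028},{"jaw":0.03,"dx":0,"dy":0,"dz":0.02,"yaw":0},{"jaw":0.03,"dx":0,"dy":0,"dz":0,"yaw":0}]'

```text
t: 20.62
tool_pos: [0.5664, 0.0668, 0.1357]
orientation: [-0.382, -3.113, 0.002]
force: [-0.1, 0.4, -3.1]
opening: 0.0401
gripper_force: 45.0
```

Call:
carry_out --moves '[{"jaw":0.03,"dx":0,"dy":0,"dz":0,"yaw":0},{"jaw":0.03,"dx":0,"dy":0,"dz":0,"yaw":0}]'

```text
t: 20.88
tool_pos: [0.5687, 0.0663, 0.1392]
orientation: [0.385, 3.117, 0.0]
force: [0.1, -0.1, -2.1]
opening: 0.0397
gripper_force: 45.0
```

```bash
python3 -c "
from h import *
im=hold(.02)
"
```

```text
0.024 [[282.7, 221.2]]
0.027 [[282.7, 214.7]]
0.03 [[282.7, 208.2]]
0.033 [[282.7, 201.6]]
0.036 [[282.7, 194.9]]
bottom edge [[282.2, 178.7]]
[(150, 42), (152, 33), (154, 38), (156, 63), (158, 85), (160, 95), (162, 94), (164, 95), (166, 95), (168, 94), (170, 94), (172, 92), (174, 86), (176, 76), (178, 99), (180, 105), (182, 104), (184, 105), (186, 105), (188, 105), (190, 105), (192, 105), (194, 105), (196, 104), (198, 105), (200, 103), (202, 119), (204, 208), (206, 204), (208, 156), (210, 228), (212, 240), (214, 233), (216, 176), (218, 125), (220, 97), (222, 83), (224, 78), (226, 79), (228, 86), (230, 105), (232, 142), (234, 208), (236, 238), (238, 238), (240, 238), (242, 226), (244, 165), (246, 92), (248, 61), (250, 49), (252, 42), (254, 41), (256, 44), (258, 56), (260, 109), (262, 171), (264, 172), (266, 135), (268, 131), (270, 133), (272, 124), (274, 89), (276, 62), (278, 49), (280, 43), (282, 43), (284, 46), (286, 58), (288, 79), (290, 118), (292, 132), (294, 132), (296, 132), (298, 129), (300, 85)]
t 20.875 tcp [0.5687 0.0663 0.1392] yaw 1.3252 local 0.0372 -0.0593 F [ 0.1 -0.1 -2.1] 0.03971216973852489
```

Call:
carry_out --moves '[{"jaw":0.03,"dx":-0.0023,"dy":0.0011,"dz":0,"yaw":-0.002},{"jaw":0.03,"dx":0,"dy":0,"dz":0,"yaw":0},{"jaw":0.03,"dx":0,"dy":0,"dz":0,"yaw":0}]'

```text
t: 21.3
tool_pos: [0.5712, 0.0676, 0.1385]
orientation: [0.38, 3.119, 0.0]
force: [-0.1, 0.2, -2.9]
opening: 0.0396
gripper_force: 45.0
```

```bash
python3 -c "
from h import *
im=hold(.019)
g=cv2.cvtColor(im,cv2.COLOR_RGB2GRAY).astype(int)
cm=camera_model('wrist');print(proj(cm,[[*(HC+EX*.007+EY*y),.08] for y in(-.080,-.036)]).round(1).tolist())
for y in (172,175,178,184): print(y,' '.join(str(v) for v in g[y,236:336:2]))
"|grep -v '^\['
```

```text
0.024 [[282.7, 220.5]]
0.027 [[282.7, 214.0]]
0.03 [[282.7, 207.5]]
0.033 [[282.7, 201.0]]
0.036 [[282.8, 194.3]]
bottom edge [[282.2, 178.5]]
t 21.3 tcp [0.5712 0.0676 0.1385] yaw 1.3283 local 0.0393 -0.0575 F [-0.1  0.2 -2.9] 0.039589013905369994
172 96 96 97 91 97 84 83 80 79 82 81 79 84 82 78 82 79 78 77 79 83 79 80 84 84 79 85 82 82 81 79 81 83 82 78 83 81 64 44 47 48 49 46 50 50 49 51 46 47 50
175 90 90 94 92 90 78 56 23 24 19 34 41 43 46 40 46 46 40 40 40 40 42 41 43 52 46 43 40 44 37 44 45 48 50 43 39 17 26 24 27 39 49 51 48 53 50 47 50 48 44
178 96 92 93 93 95 79 58 48 114 111 111 111 111 108 109 111 112 112 111 112 110 111 107 106 107 111 111 109 105 110 110 108 107 110 112 109 113 110 118 16 44 49 50 53 50 49 49 48 50 41
184 96 94 92 90 93 77 96 106 105 101 106 106 107 106 106 110 110 109 109 103 104 104 103 104 104 104 103 105 103 105 108 108 107 109 105 107 103 102 104 111 53 50 45 52 52 46 51 49 51 38
```

Call:
carry_out --moves '[{"jaw":0.03,"dx":-0.0003,"dy":0,"dz":0.006,"yaw":0},{"jaw":0.03,"dx":0,"dy":0,"dz":0.006,"yaw":0},{"jaw":0.03,"dx":0,"dy":0,"dz":0.006,"yaw":0},{"jaw":0.03,"dx":0,"dy":0,"dz":0.006,"yaw":0}]'

```text
t: 21.85
tool_pos: [0.5712, 0.0676, 0.1138]
orientation: [-0.38, -3.118, 0.0]
force: [-1.3, -0.7, -3.7]
opening: 0.0396
gripper_force: 45.0
```

Call:
carry_out --moves '[{"jaw":0.03,"dx":0,"dy":0,"dz":0.007,"yaw":0},{"jaw":0.03,"dx":0,"dy":0,"dz":0.007,"yaw":0}]'

```text
t: 22.1
tool_pos: [0.5714, 0.0675, 0.0999]
orientation: [-0.38, -3.118, 0.0]
force: [-0.0, -0.1, -2.7]
opening: 0.0397
gripper_force: 45.0
```

Call:
carry_out --moves '[{"jaw":0.03,"dx":0,"dy":0,"dz":0.006,"yaw":0},{"jaw":0.03,"dx":0,"dy":0,"dz":0.005,"yaw":0},{"jaw":0.03,"dx":0,"dy":0,"dz":0.005,"yaw":0},{"jaw":0.03,"dx":0,"dy":0,"dz":0,"yaw":0}]'

```text
t: 22.6
tool_pos: [0.5713, 0.0676, 0.0836]
orientation: [-0.38, -3.118, -0.0]
force: [0.2, 0.5, -6.0]
opening: 0.0398
gripper_force: 44.9
```

Call:
carry_out --moves '[{"jaw":0.06,"dx":0,"dy":0,"dz":0,"yaw":0},{"jaw":0.06,"dx":0,"dy":0,"dz":-0.02,"yaw":0},{"jaw":0.06,"dx":0,"dy":0,"dz":-0.02,"yaw":0},{"jaw":0,"dx":0.001,"dy":0,"dz":0,"yaw":0},{"jaw":0,"dx":0,"dy":0,"dz":0,"yaw":0},{"jaw":0,"dx":0,"dy":0,"dz":0,"yaw":0},{"jaw":0,"dx":0,"dy":0,"dz":0.006,"yaw":0},{"jaw":0,"dx":0,"dy":0,"dz":0.006,"yaw":0}]' --grip_force 20

```text
t: 23.6
tool_pos: [0.57, 0.0678, 0.1114]
orientation: [-0.38, -3.118, 0.0]
force: [0.2, -0.6, 0.5]
opening: 0.0147
gripper_force: 0.0
```

Call:
carry_out --moves '[{"jaw":0,"dx":0,"dy":0,"dz":0.005,"yaw":0},{"jaw":0,"dx":0,"dy":0,"dz":0.005,"yaw":0},{"jaw":0,"dx":0,"dy":0,"dz":0.005,"yaw":0}]'

```text
t: 23.98
tool_pos: [0.5706, 0.0679, 0.0974]
orientation: [0.38, 3.118, 0.0]
force: [-1.8, 0.1, 3.7]
opening: 0.0005
gripper_force: 1.6
```

Call:
carry_out --moves '[{"jaw":0,"dx":0,"dy":0,"dz":0.004,"yaw":0},{"jaw":0,"dx":0,"dy":0,"dz":0.004,"yaw":0}]'

```text
t: 24.22
tool_pos: [0.5703, 0.0679, 0.0892]
orientation: [-0.38, -3.118, -0.0]
force: [-1.9, 1.3, 3.1]
opening: -0.0
gripper_force: 1.4
```

Call:
carry_out --moves '[{"jaw":0,"dx":0,"dy":0,"dz":0.003,"yaw":0},{"jaw":0,"dx":0,"dy":0,"dz":0.003,"yaw":0}]'

```text
t: 24.48
tool_pos: [0.5704, 0.0678, 0.0832]
orientation: [-0.38, -3.118, -0.0]
force: [-1.7, 0.3, 2.6]
opening: 0.0007
gripper_force: 1.4
```

Call:
carry_out --moves '[{"jaw":0,"dx":0,"dy":0,"dz":0.003,"yaw":0},{"jaw":0,"dx":0,"dy":0,"dz":0.002,"yaw":0},{"jaw":0,"dx":0,"dy":0,"dz":0.001,"yaw":0}]'

```text
t: 24.85
tool_pos: [0.5711, 0.0679, 0.0803]
orientation: [0.379, 3.117, 0.0]
force: [-14.7, 0.2, 28.2]
opening: 0.0006
gripper_force: 14.4
```

Call:
carry_out --moves '[{"jaw":0,"dx":0,"dy":0,"dz":0.002,"yaw":0},{"jaw":0,"dx":0,"dy":0,"dz":0,"yaw":0}]'

```text
t: 25.1
tool_pos: [0.5718, 0.0679, 0.0804]
orientation: [0.379, 3.116, 0.001]
force: [-18.5, 0.2, 38.2]
opening: 0.0008
gripper_force: 18.6
```

Seated at z=0.080 under 38 N. I'll rise and check everything with the last picture.

Call:
carry_out --moves '[{"jaw":0,"dx":0,"dy":0,"dz":-0.05,"yaw":0},{"jaw":0.02,"dx":0,"dy":0,"dz":-0.06,"yaw":0},{"jaw":0.05,"dx":-0.05,"dy":0.04,"dz":-0.05,"yaw":0},{"jaw":0.09,"dx":-0.05,"dy":0.03,"dz":-0.04,"yaw":0},{"jaw":0.09,"dx":0,"dy":0,"dz":0,"yaw":0},{"jaw":0.09,"dx":0,"dy":0,"dz":0,"yaw":0}]'

```text
t: 25.85
tool_pos: [0.6639, 0.1034, 0.2576]
orientation: [-0.38, -3.117, 0.001]
force: [-0.3, -0.5, -0.0]
opening: 0.0458
gripper_force: 0.0
```

```bash
python3 - <<'E'
from h import *
cm=camera_model("wrist");im=read_camera("wrist");b=read_camera("side")
save("fin.png",np.hstack([im[0:300,80:480],cv2.resize(b[110:350,150:380],(288,300),interpolation=2)]))
g=cv2.cvtColor(im,cv2.COLOR_RGB2GRAY)
for sx in(-.039,.039):
  for sy in(-.058,0,.058):
    q=HC+sx*EX+sy*EY;u=proj(cm,[*q,.08])[0].astype(int)
    y0,x0=max(u[1]-40,0),max(u[0]-40,0);k=g[y0:u[1]+40,x0:u[0]+40]
    cs=[x for x in cv2.findContours(cv2.adaptiveThreshold(k,255,0,1,15,15),1,2)[0] if 15<cv2.contourArea(x)<120]
    P=np.array([cv2.minEnclosingCircle(x)[0] for x in cs]).reshape(-1,2)+[x0,y0];W=onz(cm,P,.08)[:,:2]-q;W=np.c_[W@EX,W@EY]
    W=W[(abs(W[:,0])<.027)&(abs(W[:,1])<.019)];print(sx,sy,u,len(W),W.mean(0).round(4),np.ptp(W,axis=0).round(4))
E
```

```text
-0.039 -0.058 [220  16] 9 [ 0.0055 -0.0002] [0.0282 0.0243]
-0.039 0 [282  15] 9 [ 0.0053 -0.0002] [0.0282 0.0249]
-0.039 0.058 [345  16] 9 [ 0.0054 -0.0019] [0.0283 0.0245]
0.039 -0.058 [222 102] 12 [-0.0014 -0.0005] [0.0423 0.0245]
0.039 0 [282 101] 12 [-0.0015 -0.0002] [0.0422 0.0243]
0.039 0.058 [342 102] 12 [-0.0015 -0.    ] [0.0423 0.0239]
```

View pics/fin.png

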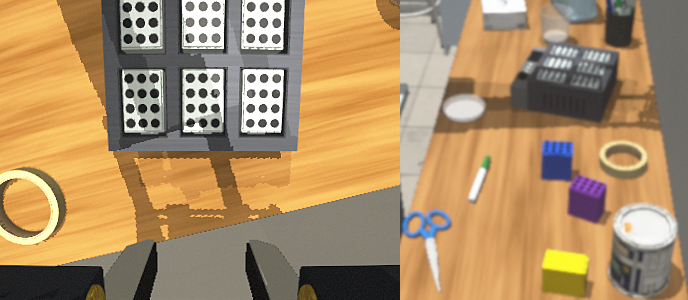

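The last picture shows all six pockets filled. The new inserts have the same well pitch and x offset as the seated ones, so they are flush, and the bystanders have not moved. Handing in.

```bash
python3 -c "
from plant import *
print(close_job())"
```

```text
the job is handed in; nothing more can be done
None
```

Both spares are pressed home, flush and wells up, in the two empty pockets (the lying one was first stood upright on the bench and let go of); the job was handed in at about 26 s of the 72 s allowed, and no verdict came back.

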